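# Pop the day's pill tube and trap it on the slide

## Task

Press the dispenser's wide key down with one fingertip so that its spring pops the pill tube out of the bay, and with the other finger trap the tube on the sloping slide, clear of the bay, before it rolls off the open end. Finish like that, still holding: key kept down, tube at rest against the other finger. Do not pinch or lift the tube, and leave the other things on the table alone.

Things in the scene. Friction and masses are not known exactly. Their poses are not given: they have to be found in the camera images.
- dispenser: Spring pill-tube dispenser, white and grey plastic, fixed to the table. Origin on the table under the slide's centre line; x points up the slide, y to the key's side, z up. Base plate: x -98 to 134 mm, y -45 to 108 mm. At its high end (x 77 to 132 mm, y -45 to 45 mm) stands the spring housing, 86 mm high. All x, y, z below are in this frame.
- slide_mid (a point): Point on the slide's floor, on its centre line, level with the key (x -44 mm, y 0, 25 mm up). The slide is a straight lane along x, open on top and at its low end, 60 mm wide between 4 mm walls that stand 18 mm off its floor (36 mm beside the bay, x over 15 mm). Its floor falls 14 degrees towards -x.
- slide_end (a point): Middle of the floor's edge at the slide's low open end, towards -x (x -97 mm, y 0, 12 mm up). The tube has left the slide when its axis passes x = -95 mm.
- catch (a point): Foot of the steel catch, on the slide's floor (x 22 mm, y 0, 42 mm up); a fixed point. The catch stands 11 mm up through the floor and keeps the tube in the bay, against a spring plunger. It goes down with the key, by as much. After about 10 mm the plunger (14 mm stroke, about 2 N) kicks the tube over it; the tube then rolls off the slide in about half a second if nothing stands in the lane.
- key_top (a point): Centre of the key's flat top; moves with it. The key is a grey bar beside the slide, 34 mm along x, 64 mm along y (y 40 to 104 mm), 8 mm thick, at x -45 mm; it moves straight down. Its top is 47 mm above the table when up, 34 mm when fully down. A finger in the lane at that height is 9 mm clear of the lane's floor and below the tube's axis.
- key (a joint): How far the key is down, in m: 0 up, 0.013 fully down (hard stop). Return spring: about 1.5 N to start, 4 N fully down.
- tube: The pill tube to release: closed, white, capped, 30 mm diameter, 56 mm long, about 90 g, lying across the bay (axis along y). Origin at its centre: x 39 mm, 61 mm up in the bay. It rolls, so its turn about its length means nothing. With its axis below x = 0 it is clear of the bay. Trapped by a finger level with the key, its axis is at about x -20 mm, 46 mm up.
- spare_tube: A second, identical tube standing upright on the table beside the slide, on the side away from the key (bystander). Origin at its centre, 28 mm up.
- remote: Black remote control, 170 x 46 x 18 mm, lying beyond the key (bystander). Origin: centre of its underside.
- organiser: Clear compartment pill organiser, 140 x 66 x 25 mm, lying beyond the spare tube (bystander). Origin: centre of its underside.
- cup: White coffee cup, 76 mm wide, 60 mm high, on a saucer at the right of the table (bystander). Origin: centre of its underside.
- jar: Lidded glass jar, 72 mm diameter, 75 mm high, at the left (bystander). Origin: centre of its underside.
- pen: White pen, 136 mm long, lying at the left (bystander). Origin: on the table under it.
- sugar_bowl: White lidded sugar bowl, 88 mm diameter, 78 mm high, at the right (bystander). Origin: centre of its underside.
Mind the look-alikes: they are no part of the job. Leave any black, green or red look-alike of the tube alone.

How it is judged:
On the way, in this order (a step that is already met when the one before it is completed fails the run):
1. the key is being pressed by a finger (value of joint key above 0.002 m and contact force between the fingers and key above 0.3 N and x of tube in the frame of dispenser above 0.02 m).
2. the popped tube is stopped on the slide, clear of the bay, against a finger, while a finger keeps the key down (x of tube in the frame of dispenser between -0.09 and 0 m and z of tube in the frame of dispenser below 0.066 m and contact force between the fingers and tube above 0.03 N and value of joint key above 0.005 m and contact force between the fingers and key above 0.3 N and linear speed of tube below 0.03 m/s), for 0.3 s.
At the end, for the whole second after the job is handed in: A finger keeps the key at least 5 mm down and a finger touches the tube, which is at rest (under 30 mm/s) lying on the slide, its axis between x = 0 and x = -90 mm in the dispenser's frame (clear of the bay, not off the end) (all of step 2); the arm keeps its last pose, push and grip.
It fails at once if the tube rolled off the end of the slide or left it sideways (x of tube in the frame of dispenser below -0.095 m or y of tube in the frame of dispenser below -0.03 m or y of tube in the frame of dispenser above 0.03 m).
It fails at once if the tube was lifted off the slide (z of tube in the frame of dispenser above 0.078 m or (x of tube in the frame of dispenser below 0 m and z of tube in the frame of dispenser above 0.068 m)).
It fails at once if a bystander was moved more than 30 mm (distance of any of spare_tube, remote, organiser, cup, jar, pen, sugar_bowl from where it was at the start of the episode above 0.03 m).
It also fails if it takes over 29 s, if anything falls off the work surface, if the arm or the gripper's body presses on something with over 40 N, if the wrist force passes 120 N, or if a joint passes its speed limit or range.

## Robot

A 6-joint arm with a two-finger parallel gripper is mounted at the origin on the work surface. World frame = base frame: x ahead of the robot, y to its left, z up, the work surface at z = 0. Lengths are in m, angles in rad, forces in N, time in s.
With the tool pointing down it reaches from about 0.35 to 0.775 m from the base axis. Payload 5.5 kg.
Tool frame: the origin (TCP) lies on the centre line of the jaws, within the pads' length; the fingertips stand 11 mm ahead of it and the grasp point (between the pads) lies 8 mm behind it (env.tip_extent is the distance from the TCP to the fingertips, in m); z points along the fingers, y is the line along which they close (so a half turn about z gives the same grasp; the last joint's range is limited). The gripper opens to 85 mm and grips with 20 to 120 N. Pads are 22 mm wide; open, the fingers measure 114 mm over their backs; the gripper's body (76 mm by 85 mm) begins 54 mm behind the grasp point. The pads swing forward as they close: fully open they stand 13 mm farther back than shut.
Start: joints at [-1.419, 0.313, 0.046, 1.304, 0, 1.431], TCP at [0.165, -0.551, 0.242] pointing down, gripper open.
Joint ranges: [-2.76, 2.76], [-0.86, 1.69], [-1.03, 1.26], [-2.2, 2.34], [-1.47, 1.5], [-3.14, 3.14]. Speed limits (rad/s): [2.57, 2.57, 3.14, 3.14, 3.14, 3.14].

## Interface

Orientations are given as a unit quaternion [w, x, y, z].
In Python, from workcell import env gives the robot as it stands.
- The arm moves only by the shell command python3 -m jog 'ROWS' [FORCE]. ROWS is JSON, a list of rows, each a list of 5 numbers: the gripper's target within -1 to 1 (shut at 1, half-way at 0, fully open at -1), then the shift along the tool's x, y, z in m, then the turn about the tool's z in degrees. In form: [[fingers, tx, ty, tz, turn], ...]. A call has 1 to 5 rows; each row shifts and turns the commanded pose from where the row before left it, along the tool's axes as they then stand; what a row does not reach is not made up. A row lasts 1/12 s, in which the tool goes at most 41.7 mm and 7.16 degrees, less where a joint would pass 70% of its speed; a pose out of reach is approached as far as the arm can. A call is refused whole if a number of a shift passes 0.0417 or a number of a turn 7.16, either way. A call with a gripper value outside its range is refused whole. The fingers move at their own pace and stop on an object; FORCE is the grip in N (left out, the last holds). Time passes only in rows, so rows that do not move let the fingers close. It gives the time, the measured TCP pose, the force, the opening and the grip force at its end, in the units of the state.
- env.get_state(): the state, without advancing time (a new reading comes with each control period).
- env.read_camera(name): name is "scene" or "top" or "wrist"; returns a dict with "img" (480x640x3 uint8, red, green, blue), "fov_y" (degrees; the focal length in pixels is half the picture's height over the tangent of half this angle, whatever the lens; pixels are square), "cx", "cy" (the principal point, pixels), "T" (4x4, takes a point from camera to world coordinates). Camera axes: x right, y up, looking along -z (the intrinsics and any distortion apply to the point x, -y, -z); pixel columns grow to the right and rows downward; lengths in m; the calibration is good to about 2 mm. A picture is of the moment at which its call begins. There is no depth.
- env.hand_in(): hands the job in; it is judged then, once.
The state is a dict: "clock": time; "joint_pos": joint angles; "qvel": joint speeds; "tau": joint torques, N m; "tcp_pos": TCP position; "orientation": TCP orientation; "wrist_force": force on the tool from outside, world axes, zero at the start; "ft_torque": the same for the moment, N m; "finger_gap": finger opening in m; "grip_force": force on a finger pad.
Only numpy, scipy, OpenCV 4.12 (cv2) and the standard library are available. Lean on these libraries where they do the work, as an engineer would, in place of code of your own. Each camera call takes 0.05 s, during which the arm holds its last target. There are 200 camera calls.

## Working session

There is one attempt and no reset: what is moved stays moved. The work goes in short steps, Python scripts to look and compute and a shell command to move; the robot and the scene stay as the last step left them, time stands still between calls to the robot, and variables do not carry over. Pictures are saved under pics/ and viewed, at most 10 in all, crops included, and the job is handed in when it is done.

```bash
mkdir -p pics; cat > h.py <<'E'
from workcell import env
import cv2,numpy as np
def snap(n,f):
    c=env.read_camera(n); cv2.imwrite('pics/'+f,c['img'][:,:,::-1]); np.savez('pics/'+f+'.npz',**{k:v for k,v in c.items() if not isinstance(v,str)}); return c
def K(c):
    f=240/np.tan(np.radians(float(c['fov_y']))/2); return f
def ray(c,u,v,z):
    f=K(c);d=c['T'][:3,:3]@np.array([(u-c['cx'])/f,-(v-c['cy'])/f,-1]);o=c['T'][:3,3];return o+d*(z-o[2])/d[2]
def proj(c,p):
    q=np.linalg.inv(c['T'])@np.r_[p,1];f=K(c);return c['cx']+f*q[0]/-q[2], c['cy']-f*q[1]/-q[2]
E
python3 - <<'E'
from h import *
for n in ['scene','top']:
    c=snap(n,n+'1.png'); print(n,[(k,c[k]) for k in c if k!='img'])
print(env.get_state())
E
```

```text
scene [('fov_y', 46.49305953223402), ('cx', 322.05963742017104), ('cy', 233.34774299685316), ('T', array([[-4.50958245e-01, -7.31669194e-01,  5.11172038e-01,
         1.33278036e+00],
       [ 8.92545015e-01, -3.69828729e-01,  2.58050590e-01,
         3.87646790e-01],
       [ 2.38437976e-04,  5.72614095e-01,  8.19825006e-01,
         1.29414963e+00],
       [ 0.00000000e+00,  0.00000000e+00,  0.00000000e+00,
         1.00000000e+00]]))]
top [('fov_y', 53.60735745378008), ('cx', 318.61790750777135), ('cy', 239.97188629419793), ('T', array([[ 0.0213251 ,  0.98199955, -0.18767558,  0.30639592],
       [-0.99962037,  0.0242185 ,  0.01313733,  0.00178346],
       [ 0.01744607,  0.18732418,  0.98214321,  1.45451066],
       [ 0.        ,  0.        ,  0.        ,  1.        ]]))]
{'clock': 0.1, 'joint_pos': array([-1.41862283e+00,  3.13911852e-01,  4.50790278e-02,  1.30359056e+00,
        6.44055088e-06,  1.43117174e+00]), 'qvel': array([ 0.000155  , -0.00235341,  0.00299147,  0.00141861, -0.00057421,
        0.0006416 ]), 'tau': array([ 2.69262200e-03, -4.81724060e+01,  2.99245101e+01,  1.27145709e-02,
       -3.45994056e-05,  1.63412000e-05]), 'tcp_pos': array([ 0.16532474, -0.55026122,  0.24150013]), 'orientation': array([-8.13534208e-04,  9.89375275e-01,  1.45381926e-01, -1.88421115e-06]), 'wrist_force': array([-0.36658716, -0.70961559,  0.54629522]), 'ft_torque': array([-0.01395   , -0.02317995,  0.0439802 ]), 'grip_force': 0.0, 'finger_gap': 0.08543223661162704}
```

View pics/top1.png

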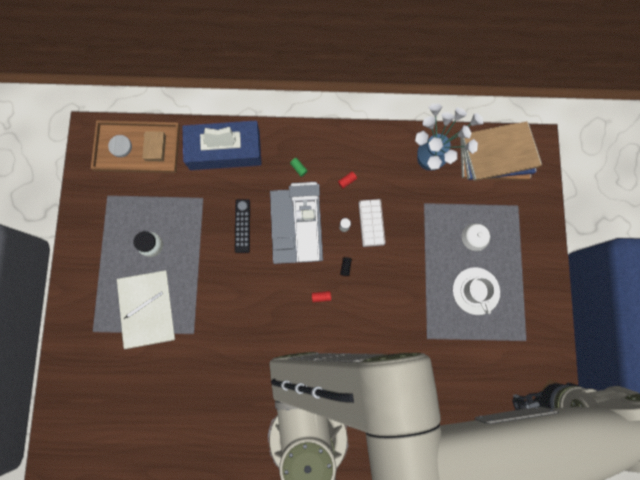

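View pics/scene1.png

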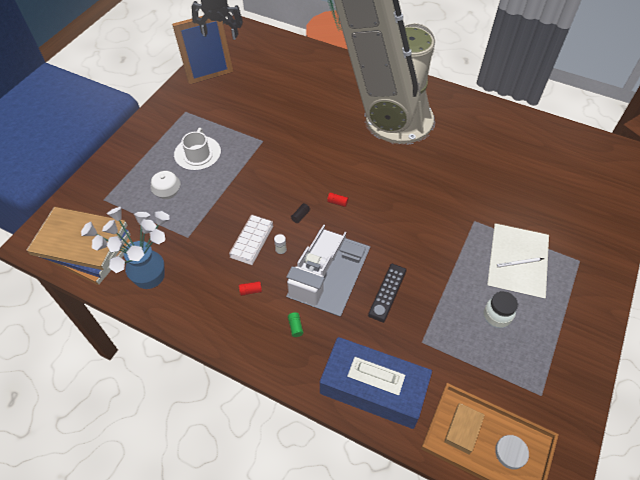

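The top view shows the dispenser at about (297,225), with its low end facing the robot and the key on the left at about (284,248). The lane is on the right, and the spare tube is at (345,225). I'll enlarge both views.

```bash
python3 - <<'E'
import cv2,numpy as np
a=cv2.imread('pics/top1.png')[170:275,255:365]; b=cv2.imread('pics/scene1.png')[210:320,270:380]
a=cv2.resize(a,(550,525),interpolation=cv2.INTER_CUBIC)[:525,:400]
b=cv2.resize(b,None,fx=5,fy=5,interpolation=cv2.INTER_CUBIC)[:525,:]
cv2.imwrite('pics/crop1.png',cv2.resize(np.hstack([a,b[:,:400]]),(800,525)))
E
```

```text
(no output)
```

View pics/crop1.png

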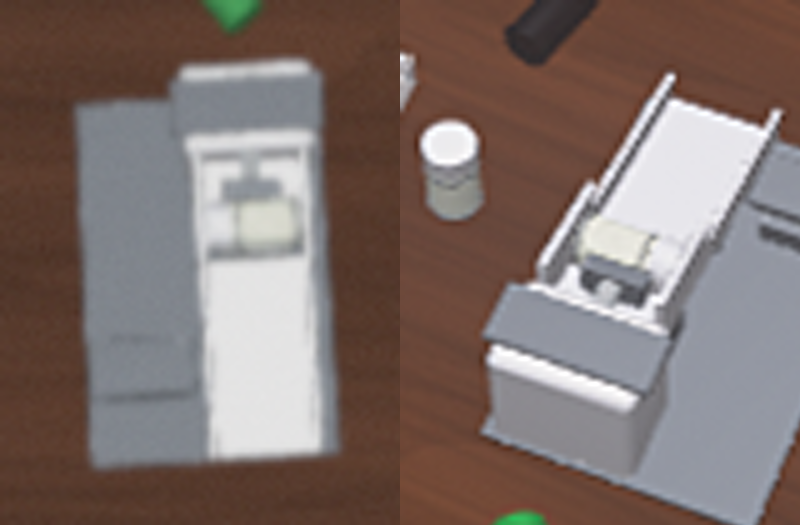

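```bash
cat >> h.py <<'E'
def W(pose,p):
    x,y,t=pose;c,s=np.cos(t),np.sin(t);p=np.asarray(p)/1000;return np.array([x+c*p[0]-s*p[1],y+s*p[0]+c*p[1],p[2]])
def load(f): return dict(np.load('pics/'+f+'.npz'))
E
python3 - <<'E'
from h import *
from scipy.optimize import least_squares
t=load('top1.png');s=load('scene1.png')
obs=[(t,255+78/5,170+103/5,(134,108,4)),(t,255+92/5,170+467/5,(-98,108,4)),(t,255+338/5,170+453/5,(-98,-45,4)),
(t,255+319/5,170+70/5,(132,-45,86)),(t,255+180/5,170+70/5,(132,45,86)),
(s,341,314.4,(134,108,4)),(s,286.6,296.4,(134,-45,2)),(s,270+115/5,210+288/5,(77,-45,86)),(s,270+258/5,210+392/5,(132,45,86))]
r=lambda q:np.ravel([np.array(proj(c,W(q,p)))-(u,v) for c,u,v,p in obs])
o=least_squares(r,[0.55,0.06,0.0],loss='soft_l1');print(o.x,np.degrees(o.x[2]));print(r(o.x).reshape(-1,2).round(1))
for n,p in [('key',(-45,72,47)),('mid',(-44,0,25)),('tube',(39,0,61)),('end',(-97,0,12))]: print(n,W(o.x,p).round(4))
print(ray(t,345,219,.056),ray(t,243,226,.018),env.tip_extent)
E
```

```text
[0.61029803 0.02048221 0.08518577] 4.880784898268955
[[-0.6  1.3]
 [-0.   1.1]
 [ 0.4  0.9]
 [-0.1 -2.2]
 [-2.2 -0.5]
 [-0.2  0.9]
 [-0.5 -0.5]
 [ 0.5 -5.9]
 [-3.5  2.5]]
key [0.5593 0.0884 0.047 ]
mid [0.5665 0.0167 0.025 ]
tube [0.6492 0.0238 0.061 ]
end [0.5136 0.0122 0.012 ]
[ 0.64019198 -0.09536468  0.056     ] [0.61904462 0.21694321 0.018     ] 0.011
```

```bash
python3 -m jog '[[-0.4,0,0,0,5.9],[-0.4,0,0,0,5.9],[-0.4,0.0248,-0.0315,0,0],[-0.4,0.0248,-0.0315,0,0],[-0.4,0.0248,-0.0315,0,0]]' 20 >/dev/null
python3 -m jog '[[-0.4,0.0248,-0.0315,0,0],[-0.4,0.0248,-0.0315,0,0],[-0.4,0.0248,-0.0315,0,0],[-0.4,0.0248,-0.0315,0,0],[-0.4,0.0248,-0.0315,0,0]]'
```

```text
clock: 0.93
tcp_pos: [0.3419, -0.2807, 0.2421]
orientation: [-0.0, 0.999, 0.043, -0.0]
wrist_force: [0.8, 0.2, -0.1]
finger_gap: 0.0596
grip_force: 0.0
```

```bash
python3 -m jog '[[-0.4,0.0248,-0.0315,0,0],[-0.4,0.0248,-0.0315,0,0],[-0.4,0.0248,-0.0315,0,0],[-0.4,0.0248,-0.0315,0,0],[-0.4,0.0248,-0.0315,0,0]]' >/dev/null
python3 -m jog '[[-0.4,0.0248,-0.0315,0,0],[-0.4,0.0248,-0.0315,0,0],[-0.4,0.0248,-0.0315,0,0],[-0.4,0,0,0.02,0],[-0.4,0,0,0.02,0]]'
python3 -m jog '[[-0.4,0,0,0,0],[-0.4,0,0,0,0]]'
python3 - <<'E'
from h import *
c=snap('wrist','w1.png');print(c['T'].round(4).tolist(),c['fov_y'],c['cx'],c['cy'])
P=[0.6103,0.0205,0.0852]
for p in [(-45,72,47),(-62,40,47),(-62,104,47),(-28,104,47),(-97,0,12),(39,0,61)]:print(p,np.round(proj(c,W(P,p)),0))
E
```

```text
clock: 1.77
tcp_pos: [0.5193, -0.0122, 0.2023]
orientation: [0.0, 0.999, 0.045, 0.001]
wrist_force: [-0.3, 0.7, -0.6]
finger_gap: 0.0594
grip_force: 0.0
clock: 1.93
tcp_pos: [0.5163, -0.0142, 0.2012]
orientation: [-0.0, 0.999, 0.043, -0.002]
wrist_force: [-0.6, -0.9, -0.2]
finger_gap: 0.0601
grip_force: 0.0
[[0.0853, 0.9526, 0.2919, 0.5898], [-0.9964, 0.0818, 0.0242, -0.007], [-0.0008, -0.2929, 0.9561, 0.3332], [0.0, 0.0, 0.0, 1.0]] 62.25980306774423 312.9664536642114 242.67098891754029
(-45, 72, 47) [175. 154.]
(-62, 40, 47) [222. 178.]
(-62, 104, 47) [133. 178.]
(-28, 104, 47) [126. 129.]
(-97, 0, 12) [282. 215.]
(39, 0, 61) [271.  15.]
```

View pics/w1.png

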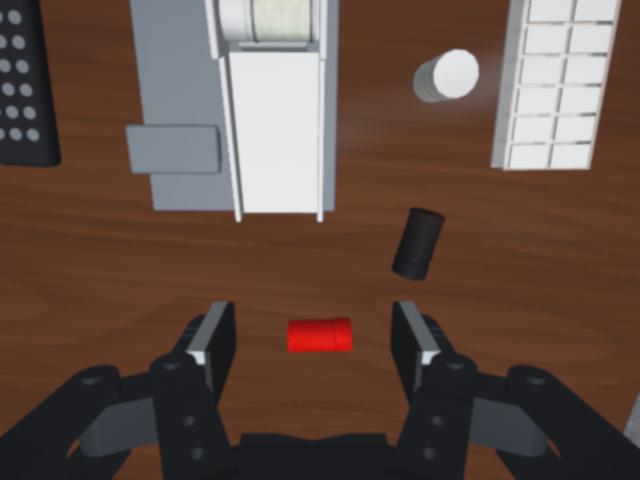

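The fitted dispenser matches the wrist view: key at u 127–220, rows 125–173, and lane end at (281,213). I only need to shift it about 2.5 mm in x. Next I move above the key and lane and descend part of the way.

```bash
python3 -m jog '[[-0.4,0.027,-0.031,0,0],[-0.4,0.027,-0.031,0,0],[-0.4,0,0,0.035,0],[-0.4,0,0,0.035,0],[-0.4,0,0,0.02,0]]' 
python3 -m jog '[[-0.4,0,0,0.02,0],[-0.4,0,0,0,0],[-0.4,0,0,0,0]]'
python3 - <<'E'
from h import *
c=snap('wrist','w2.png');s=snap('scene','s2.png')
P=[0.6125,0.0205,0.0852]
for p in [(-45,72,47),(-62,40,47),(-62,104,47),(-28,104,47),(-97,0,12),(39,0,61)]:print(p,np.round(proj(c,W(P,p)),0))
u,v=map(int,proj(s,W(P,(-45,36,60))));print(u,v)
cv2.imwrite('pics/s2c.png',cv2.resize(s['img'][v-50:v+50,u-65:u+65,::-1],None,fx=5,fy=5,interpolation=cv2.INTER_CUBIC))
E
```

```text
clock: 2.4
tcp_pos: [0.566, 0.0518, 0.1109]
orientation: [0.0, 0.999, 0.043, -0.0]
wrist_force: [-1.4, 0.5, -0.5]
finger_gap: 0.06
grip_force: 0.0
clock: 2.65
tcp_pos: [0.5659, 0.0512, 0.0928]
orientation: [0.0, 0.999, 0.042, -0.0]
wrist_force: [0.4, 0.4, -0.1]
finger_gap: 0.0598
grip_force: 0.0
(-45, 72, 47) [237. 284.]
(-62, 40, 47) [304. 315.]
(-62, 104, 47) [175. 316.]
(-28, 104, 47) [167. 250.]
(-97, 0, 12) [372. 341.]
(39, 0, 61) [404.  97.]
339 241
```

View pics/w2.png

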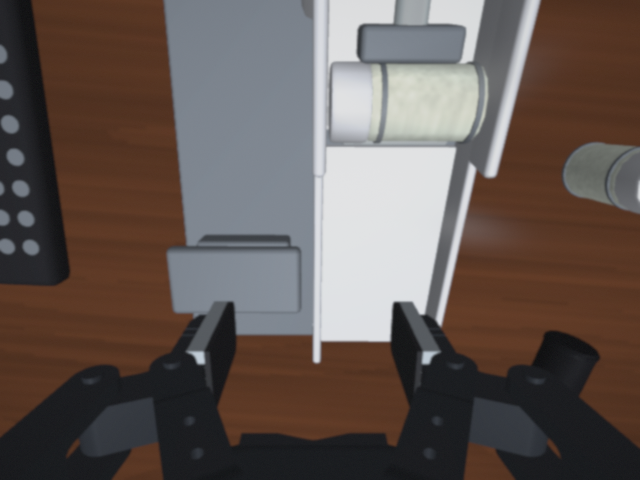

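View pics/s2c.png

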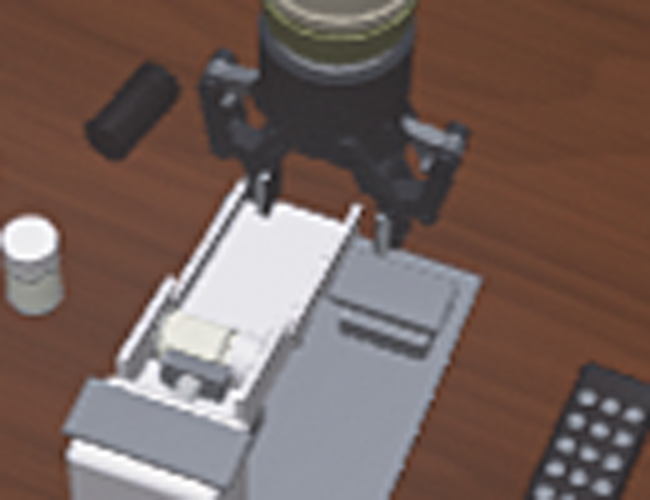

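Key and tube land where predicted, within 3 px. One finger is over the key and the other is over the lane. Now I descend to contact.

```bash
python3 -m jog '[[-0.4,-0.001,-0.002,0.012,0],[-0.4,0,0,0.012,0],[-0.4,0,0,0,0],[-0.4,0,0,0,0]]' 
python3 -m jog '[[-0.4,0,0,0.004,0],[-0.4,0,0,0.003,0],[-0.4,0,0,0,0],[-0.4,0,0,0,0]]'
python3 -m jog '[[-0.4,0,0,0.003,0],[-0.4,0,0,0,0],[-0.4,0,0,0,0],[-0.4,0,0,0,0]]'
python3 - <<'E'
from h import *
s=snap('scene','s3.png');w=snap('wrist','w3.png')
cv2.imwrite('pics/c3.png',np.hstack([cv2.resize(s['img'][200:290,285:385,::-1],(400,360),interpolation=cv2.INTER_CUBIC),cv2.resize(w['img'][:,:,::-1],(400,300))[0:300].copy() if 0 else cv2.copyMakeBorder(cv2.resize(w['img'][:,:,::-1],(400,300)),0,60,0,0,0)]))
E
```

```text
clock: 3.08
tcp_pos: [0.5655, 0.0535, 0.0697]
orientation: [0.0, 0.999, 0.043, 0.001]
wrist_force: [0.7, -0.3, -0.2]
finger_gap: 0.06
grip_force: 0.0
clock: 3.42
tcp_pos: [0.5649, 0.0537, 0.0615]
orientation: [0.0, 0.999, 0.043, 0.0]
wrist_force: [-0.4, -0.2, 0.9]
finger_gap: 0.0599
grip_force: 0.0
clock: 3.75
tcp_pos: [0.5648, 0.0537, 0.0582]
orientation: [0.0, 0.999, 0.043, -0.0]
wrist_force: [0.7, -0.4, 0.1]
finger_gap: 0.0598
grip_force: 0.0
```

View pics/c3.png

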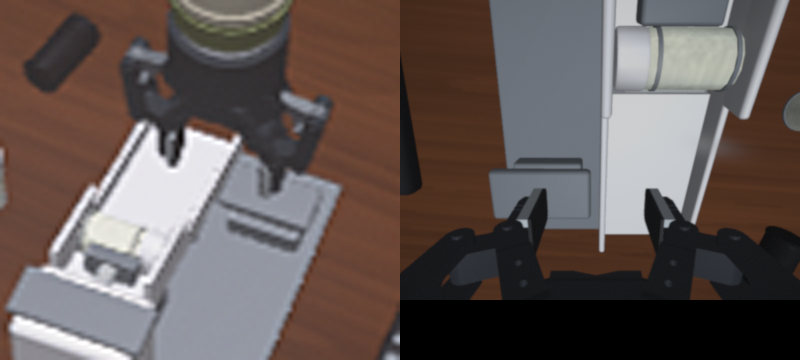

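The key finger is over the key and the lane finger is in the middle of the lane; there is no contact yet. I continue down.

```bash
for i in 1; do python3 -m jog '[[-0.4,0,0,0.003,0],[-0.4,0,0,0,0],[-0.4,0,0,0,0]]'|egrep 'tcp|wrist'
python3 -m jog '[[-0.4,0,0,0.003,0],[-0.4,0,0,0,0],[-0.4,0,0,0,0]]'|egrep 'tcp|wrist'
python3 -m jog '[[-0.4,0,0,0.003,0],[-0.4,0,0,0,0],[-0.4,0,0,0,0]]'|egrep 'tcp|wrist';done
```

```text
tcp_pos: [0.5646, 0.0537, 0.055]
wrist_force: [0.4, 0.2, -0.7]
tcp_pos: [0.565, 0.0537, 0.0522]
wrist_force: [0.2, 0.9, 0.5]
tcp_pos: [0.565, 0.0537, 0.0492]
wrist_force: [0.7, -0.2, 0.5]
```

```bash
python3 -m jog '[[-0.4,0,0,0.003,0],[-0.4,0,0,0,0],[-0.4,0,0,0,0]]'|egrep 'tcp|wrist'
python3 -m jog '[[-0.4,0,0,0.002,0],[-0.4,0,0,0,0],[-0.4,0,0,0,0]]'|egrep 'tcp|wrist'
python3 - <<'E'
from h import *
w=snap('wrist','w4.png');s=snap('scene','s4.png')
cv2.imwrite('pics/c4.png',np.hstack([cv2.resize(s['img'][200:290,285:385,::-1],(400,360),interpolation=cv2.INTER_CUBIC),cv2.resize(w['img'][220:400,120:320,::-1],(400,360))]))
E
```

```text
tcp_pos: [0.5649, 0.0537, 0.0462]
wrist_force: [0.1, -1.1, 0.7]
tcp_pos: [0.5649, 0.0537, 0.0442]
wrist_force: [-0.2, 0.0, 1.4]
```

View pics/c4.png

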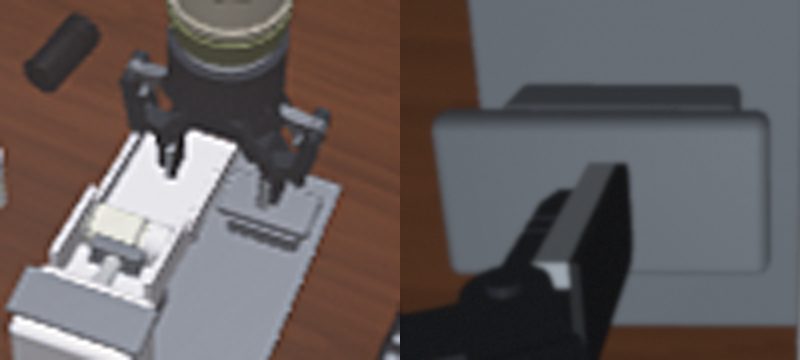

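```bash
for k in 1; do python3 -m jog '[[-0.4,0,0,0.002,0],[-0.4,0,0,0,0],[-0.4,0,0,0,0]]'|egrep 'tcp|wrist'
python3 -m jog '[[-0.4,0,0,0.002,0],[-0.4,0,0,0,0],[-0.4,0,0,0,0]]'|egrep 'tcp|wrist'; done
python3 - <<'E'
from h import *
w=snap('wrist','w5.png');print(env.get_state()['wrist_force'])
a=cv2.imread('pics/w4.png')
for n,i in (('w3',cv2.imread('pics/w3.png')),('w4',a),('w5',w['img'][:,:,::-1])):
    g=i.mean(2)[180:380,140:180].mean(1); d=np.diff(g); print(n,[(180+k,round(d[k],1)) for k in np.argsort(-abs(d))[:6]])
E
```

```text
tcp_pos: [0.5649, 0.0537, 0.0423]
wrist_force: [0.8, -0.4, 3.9]
tcp_pos: [0.5649, 0.0537, 0.0403]
wrist_force: [-0.7, -0.2, 3.7]
[-0.34907699  0.01973963  3.82132576]
w3 [(np.int64(348), np.float64(-9.2)), (np.int64(349), np.float64(-9.2)), (np.int64(347), np.float64(-7.6)), (np.int64(274), np.float64(7.0)), (np.int64(273), np.float64(6.6)), (np.int64(275), np.float64(6.5))]
w4 [(np.int64(355), np.float64(-8.2)), (np.int64(354), np.float64(-8.2)), (np.int64(353), np.float64(-7.8)), (np.int64(356), np.float64(-7.2)), (np.int64(279), np.float64(6.6)), (np.int64(273), np.float64(-6.3))]
w5 [(np.int64(354), np.float64(-8.3)), (np.int64(355), np.float64(-7.7)), (np.int64(356), np.float64(-7.4)), (np.int64(353), np.float64(-7.0)), (np.int64(274), np.float64(-6.7)), (np.int64(279), np.float64(6.5))]
```

```bash
python3 -m jog '[[-0.4,0,0,0.002,0],[-0.4,0,0,0,0],[-0.4,0,0,0,0]]'|egrep 'tcp|wrist'
python3 -m jog '[[-0.4,0,0,0.0015,0],[-0.4,0,0,0,0],[-0.4,0,0,0,0],[-0.4,0,0,0,0]]'|egrep 'tcp|wrist'
python3 - <<'E'
from h import *
w=snap('wrist','w6.png');print(env.get_state()['wrist_force'],env.get_state()['clock'])
cv2.imwrite('pics/w6s.png',cv2.resize(w['img'][:,:,::-1],(480,360)))
E
```

```text
tcp_pos: [0.565, 0.0538, 0.0397]
wrist_force: [-2.4, -0.8, 13.5]
tcp_pos: [0.5651, 0.0539, 0.0394]
wrist_force: [-6.6, -0.1, 22.4]
[-6.77243475 -0.7466162  22.10464112] 6.3833
```

View pics/w6s.png

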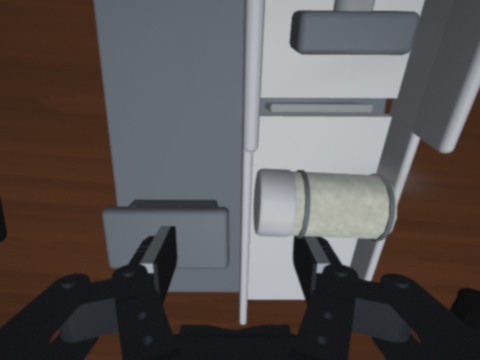

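The tube has popped and rests against the lane finger at (315,250), and the key is on its stop. I ease off the excess push.

```bash
python3 -m jog '[[-0.4,0,0,-0.001,0],[-0.4,0,0,-0.001,0],[-0.4,0,0,0,0],[-0.4,0,0,0,0],[-0.4,0,0,0,0]]'
python3 - <<'E'
from h import *
w=snap('wrist','w7.png');a=cv2.imread('pics/w6.png');print(np.abs(a[200:330,330:530].astype(int)-w['img'][200:330,330:530,::-1]).mean())
P=[0.6125,0.0205,0.0852]
print(proj(w,W(P,(-20,0,46))))
E
```

```text
clock: 6.8
tcp_pos: [0.5649, 0.0538, 0.0398]
orientation: [-0.0, 0.999, 0.043, 0.0]
wrist_force: [-1.9, 0.1, 10.2]
finger_gap: 0.06
grip_force: 5.5
2.6591410256410257
(np.float64(425.38930525711993), np.float64(272.8862027365863))
```

```bash
python3 -m jog '[[-0.4,0,0,0,0],[-0.4,0,0,0,0],[-0.4,0,0,0,0],[-0.4,0,0,0,0],[-0.4,0,0,0,0]]'|egrep 'wrist|tcp'
python3 -c "
from h import *
w=snap('wrist','w8.png');a=cv2.imread('pics/w7.png');print(np.abs(a[200:330,330:530].astype(int)-w['img'][200:330,330:530,::-1]).mean())
print(env.hand_in())"
```

```text
tcp_pos: [0.5649, 0.0538, 0.0397]
wrist_force: [-1.9, -0.2, 10.9]
0.4388846153846154
the job is handed in; nothing more can be done
None
```

I handed the job in with one finger holding the key on its stop and the tube resting against the other finger at about x = -20 mm on the slide, clear of the bay; the hand-in returned no verdict.

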